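# Take the warmed cups off the cup warmer

## Robot

A 6-joint arm with a two-finger parallel gripper is mounted at the origin on the work surface. World frame = base frame: x ahead of the robot, y to its left, z up, the work surface at z = 0. Lengths are in m, angles in rad, forces in N, time in s.
With the tool pointing down it reaches from about 0.35 to 0.975 m from the base axis. Payload 17.4 kg.
Tool frame: the origin (TCP) lies at the very end of the fingers, on their centre line; the grasp point (between the pads) lies 19 mm behind it; z points along the fingers, y is the line along which they close (so a half turn about z gives the same grasp; the last joint's range is limited). The gripper opens to 85 mm and grips with 20 to 120 N. Pads are 22 mm wide; open, the fingers measure 114 mm over their backs; the gripper's body (76 mm by 85 mm) begins 54 mm behind the grasp point. The pads swing forward as they close: fully open they stand 13 mm farther back than shut.
Start: joints at [-1.187, 0.116, 1.442, -0, 1.584, -0.038], TCP at [0.276, -0.616, 0.231] pointing down, gripper open.
Joint ranges: [-2.83, 2.83], [-0.83, 2.19], [0.07, 2.5], [-1.14, 4.28], [0.01, 3], [-2.97, 2.97]. Speed limits (rad/s): [1.89, 1.89, 2.22, 3.14, 3.14, 3.14].

## Interface

Orientations are given as a rotation vector (axis times angle).
In Python, from bench import sense, viewer, workorder gives the robot as it stands.
- The arm moves only by the shell command python3 -m jog 'ROWS' [OPENING] [FORCE]. ROWS is text: rows parted by semicolons, each of 6 numbers parted by spaces: the shift along the tool's x, y, z in m, then the turn, a rotation vector about the tool's x, y, z in rad. A call has 1 to 5 rows; each row shifts and turns the commanded pose from where the row before left it, along the tool's axes as they then stand; what a row does not reach is not made up. A row lasts 1/8 s, in which the tool goes at most 62.5 mm and 10.7 degrees, less where a joint would pass 70% of its speed; a pose out of reach is approached as far as the arm can. A call with a gripper value outside its range is refused whole. OPENING is the finger opening in m, from 0 to 0.0854, set as the call begins (- or left out, the last holds). The fingers move at their own pace and stop on an object; FORCE is the grip in N (left out, the last holds). Time passes only in rows, so rows that do not move let the fingers close. It gives the time, the measured TCP pose, the force, the opening and the grip force at its end, in the units of the state.
- sense(): the state, without advancing time (a new reading comes with each control period).
- viewer.snapshot(name): name is "side" or "top" or "wrist"; returns the picture (420x560x3 uint8, red, green, blue); there is no depth.
- viewer.camera_params(name): a dict with "fx", "fy", "cx", "cy" (pixels), "rvec" (rotation vector, rad) and "tvec" (3), from world to camera coordinates, as OpenCV has them. Camera axes: x right, y down, z forward; pixel columns grow to the right and rows downward; lengths in m; the calibration is good to about 2 mm. A picture is of the moment at which its call begins: read the wrist's pose just before it. camera_params takes no time and is no camera call; for the wrist camera it gives the pose at the moment of the call.
- workorder.close_job(): hands the job in; it is judged then, once.
The state is a dict: "t": time; "joint_positions": joint angles; "qvel": joint speeds; "joint_torque": joint torques, N m; "ee_pos": TCP position; "ee_rot": TCP orientation; "contact_force": force on the tool from outside, world axes, zero at the start; "torque": the same for the moment, N m; "gripper_width": finger opening in m; "grip_force": force on a finger pad.
Only numpy, scipy, OpenCV 4.12 (cv2) and the standard library are available. Lean on these libraries where they do the work, as an engineer would, in place of code of your own. Each camera call takes 0.05 s, during which the arm holds its last target. There are 200 camera calls.

## Task

The cups are warm: turn the cup warmer's dial back down to the green mark, let go of it, and only then lift the wooden cup caddy by its handle, with both cups standing in it, straight up off the warmer. Keep it level, raise it so that its underside is at least 10 cm above the plate and finish there, above the warmer, still gripping the handle and holding the caddy steady in the air for me to take: do not put it down or let go. Leave the dial on the green mark and everything else on the table where it is.

Things in the scene. Friction and masses are not known exactly. Their poses are not given: they have to be found in the camera images.
- warmer: Cup warmer, fixed: flat black housing 190 (x) x 440 (y) x 35 high. Its top, 35 above the origin, carries the dark warming plate on the +y part, where the caddy stands (around x 0, y +85), and the aluminium dial panel at the -y end. Origin: centre of the underside, on the table; z up. Place and yaw (within 0.3 rad) vary.
- dial (a joint): Angle (rad, 0 to 4.8) of the warmer's dial about its vertical axis; grows clockwise seen from above. At value v the white pointer points at angle pi - v, counted anticlockwise from the warmer's +x (at 0: to its -x). Green mark: 2.0, give or take 0.15. Starts at 2.7 to 4.2 (red ticks), so turn it anticlockwise. Light friction (0.04 N m); stays where it is left.
- dial_grip (a point): Point on the dial's axis at the height to grip, 72 above the table; at x 0, y -165 of the warmer. The dial: a black bar 46 long, 14 wide, 32 high on a disc of diameter 48; the bar's top is 7 above this point, the disc's top 23 below. The bar lies along the pointer, a white line on top of one half of it and down that end.
- green_mark (a point): Centre of the green printed mark (20 x 8) on the warmer's top, 50 from the dial's axis, in the direction in which the pointer must end.
- caddy: Loose wooden carrying caddy, 0.26 to 0.44 kg without cups: board 120 (x) x 205 (y) x 10 thick, rim up to 26 above its underside, two dark steel posts at y = +-91.5, x = 0, and a dark wooden basket handle along y on their tops. Origin: centre of its underside, z up. Starts on the plate (origin 35 above the table), its y within 0.15 rad of the warmer's.
- caddy_grip (a point): Centre of the caddy's handle, 150 above its underside: a straight rectangular bar along the caddy's y, 205 long, 18 wide (x), 22 high (11 above and below this point), 67 of free space between it and the cups. Take it from above, fingers closing along the caddy's x. Gripped at the middle with 50 N it lifts without tipping.
- cup_white: White ceramic cup without handle, loose, empty, 62 high, mouth diameter 66, 0.09 to 0.16 kg, standing on the caddy's board (10 above its underside) at about y +-48 of the caddy. Origin: centre of its underside, z up. Which cup stands at which end varies.
- cup_blue: Blue ceramic cup, otherwise the same as the white one, at the other end of the caddy.
- remote: Bystander: black remote control 45 x 170 x 18 on the table, to the robot's left. Origin: centre of underside.
- notebook: Bystander: teal pocket notebook 105 x 148 x 14 on the table, to the robot's right. Origin: centre of underside.
- candle: Bystander: amber candle jar, diameter 72, 85 high, on the table, to the left. Origin: centre of underside.
- coasters: Bystander: stack of cork coasters, diameter 100, 20 high, on the table, to the right. Origin: centre of underside.
- spoon: Bystander: coffee spoon 110 long lying on the table, to the left. Origin: about the middle of its length, underside.
Not all that is in view belongs to the job. Of the things that look like the cup_blue, the larger one is meant. What is shaped like the caddy but red is not meant.

How it is judged:
On the way, in this order (a step that is already met when the one before it is completed fails the run):
1. The dial is on the green mark and let go, with the caddy still standing on the warmer (value of joint dial between 1.85 and 2.15 rad and contact force between the fingers and dial below 0.2 N and z of caddy in the frame of warmer below 0.042 m), for 0.2 s.
2. The caddy is lifted clear of the warmer with both cups standing in it (z of caddy in the frame of warmer above 0.075 m and contact force between caddy and warmer below 0.1 N and contact force between the fingers and caddy above 2 N and z of cup_white in the frame of caddy between 0.003 and 0.02 m and horizontal distance between each of cup_white, cup_blue and caddy below 0.085 m and angle between each of cup_white, cup_blue's own z axis and vertical below 0.2 rad and z of cup_blue in the frame of caddy between 0.003 and 0.02 m), for 0.2 s.
At the end, for the whole second after the job is handed in: Dial within 0.15 rad of the green mark; the fingers alone carry the caddy, underside 95 mm or more above the warmer's top, within 160 mm of its centre sideways, 0.14 rad of level, still (under 0.03 m/s, 0.15 rad/s), both cups upright on its board; no bystander moved over 30 mm (value of joint dial between 1.85 and 2.15 rad and z of caddy in the frame of warmer above 0.13 m and horizontal distance between caddy and warmer below 0.16 m and contact force between the fingers and caddy above 2 N and contact force between caddy and warmer below 0.1 N and angle between caddy's own z axis and vertical below 0.14 rad and linear speed of caddy below 0.03 m/s and angular speed of caddy below 0.15 rad/s and z of cup_white in the frame of caddy between 0.003 and 0.02 m and horizontal distance between each of cup_white, cup_blue and caddy below 0.085 m and angle between each of cup_white, cup_blue's own z axis and vertical below 0.2 rad and z of cup_blue in the frame of caddy between 0.003 and 0.02 m and distance of each of remote, notebook, candle, coasters, spoon from where it was at the start of the episode below 0.03 m); the arm keeps its last pose, push and grip.
It fails at once if the caddy is tipped more than 0.3 rad (angle between caddy's own z axis and vertical above 0.3 rad).
It fails at once if a cup is tipped more than 0.5 rad (angle between any of cup_white, cup_blue's own z axis and vertical above 0.5 rad).
It fails at once if the caddy leaves the warmer while the dial is off the green mark (z of caddy in the frame of warmer above 0.06 m and not (value of joint dial between 1.85 and 2.15 rad)).
It fails at once if a bystander is moved more than 40 mm (distance of any of remote, notebook, candle, coasters, spoon from where it was at the start of the episode above 0.04 m).
It also fails if it takes over 64 s, if anything falls off the work surface, if the arm or the gripper's body presses on something with over 40 N, if the wrist force passes 120 N, or if a joint passes its speed limit or range.

## Working session

There is one attempt and no reset: what is moved stays moved. The work goes in short steps, Python scripts to look and compute and a shell command to move; the robot and the scene stay as the last step left them, time stands still between calls to the robot, and variables do not carry over. Pictures are saved under pics/ and viewed, at most 10 in all, crops included, and the job is handed in when it is done.

```bash
mkdir -p pics; cat > h.py <<'E'
import numpy as np, cv2
from bench import sense, viewer, workorder
from scipy.spatial.transform import Rotation as R
def cam(n):
    p=viewer.camera_params(n); K=np.array([[p['fx'],0,p['cx']],[0,p['fy'],p['cy']],[0,0,1]])
    return K,np.array(p['rvec'],float),np.array(p['tvec'],float)
def snap(n,f):
    im=viewer.snapshot(n); cv2.imwrite('pics/'+f,im[:,:,::-1]); return im
def ray(c,uv,z):
    K,r,t=c; Rm=cv2.Rodrigues(r)[0]; o=-Rm.T@t; d=Rm.T@np.linalg.inv(K)@[uv[0],uv[1],1]
    return o+d*(z-o[2])/d[2]
def proj(c,P): return cv2.projectPoints(np.array(P,float).reshape(-1,1,3),c[1],c[2],c[0],None)[0].reshape(-1,2)
def rel(target_pos,zrot_dir=None):
    s=sense(); Rm=R.from_rotvec(s['ee_rot']).as_matrix(); return Rm.T@(np.array(target_pos)-s['ee_pos'])
E
python3 - <<'E'
from h import *
for n in('top','side'): snap(n,n+'0.png'); print(n,cam(n))
s=sense(); print(s['t'],s['ee_pos'],s['ee_rot'],R.from_rotvec(s['ee_rot']).as_matrix().round(3))
E
```

```text
top (array([[501.88498527,   0.        , 271.48686487],
       [  0.        , 501.88498527, 213.36834268],
       [  0.        ,   0.        ,   1.        ]]), array([ 2.0007476 , -2.23102874,  0.23062636]), array([0.027362  , 0.52745295, 1.35744783]))
side (array([[450.97187224,   0.        , 270.99041671],
       [  0.        , 450.97187224, 212.28458334],
       [  0.        ,   0.        ,   1.        ]]), array([ 0.80724465, -2.5797062 ,  1.09831182]), array([0.41749393, 0.32037882, 1.1143749 ]))
0.1 [ 0.27625146 -0.61570246  0.23061088] [-3.07096196e+00 -6.57391993e-01  2.99682738e-04] [[ 0.912  0.409 -0.   ]
 [ 0.409 -0.912  0.001]
 [ 0.    -0.001 -1.   ]]
```

View pics/top0.png

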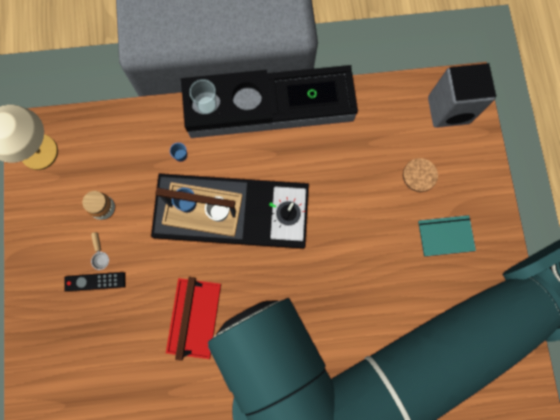

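View pics/side0.png

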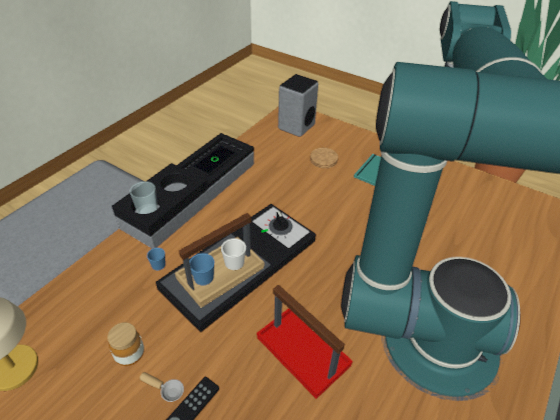

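The top view shows the warmer with its corners near (158,175), (308,183), (305,246) and (153,238), the dial at about (288,213) and the green mark at about (272,205).

- **Caddies:** the wooden one at (203,208), standing on the warmer, is meant. The red one at (195,318) is not.
- **Blue cups:** the larger one in the caddy at (185,199) is meant. The small one at (178,152) is not.

I'll confirm this in an enlarged crop.

```bash
python3 - <<'E'
import cv2
a=cv2.imread('pics/top0.png')[140:260,145:315]
cv2.imwrite('pics/crop0.png',cv2.resize(a,None,fx=4.7,fy=4.7,interpolation=cv2.INTER_CUBIC))
E
```

```text
(no output)
```

View pics/crop0.png

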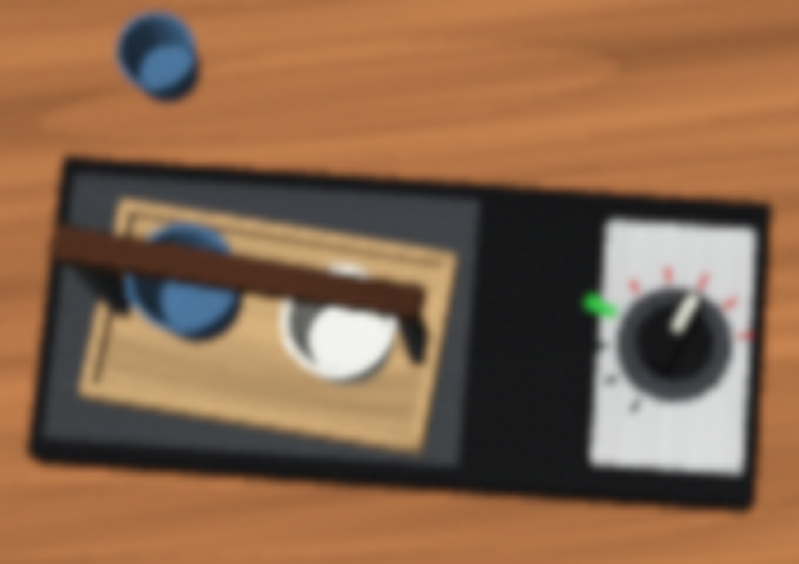

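```bash
python3 - <<'E'
from h import *
c=cam('top')
def f(x,y,z): return ray(c,((x+.5)/4.7-.5+145,(y+.5)/4.7-.5+140),z)
TL,TR=f(67,160,.035),f(770,207,.035); g=f(600,304,.035); d=f(674,345,.049)
print('top edge len',np.linalg.norm(TR-TL),TL,TR); print('green',g,'dial',d,np.linalg.norm((g-d)[:2]))
h1,h2=f(57,243,.196),f(421,302,.196); print('handle',h1,h2,np.linalg.norm(h1-h2),(h1+h2)/2)
p1,p2=f(680,332,.079),f(694,296,.079);print('ptr',p1,p2)
a=lambda v:np.arctan2(v[1],v[0])
yw=a(TL-TR)-np.pi/2; print('yaw',yw,'green dir rel',a(g-d)-yw,'expected',np.pi-2,'ptr v',np.pi-(a(p2-p1)-yw), np.pi-(a(p2-d)-yw))
ch=a(h1-h2)-np.pi/2; print('caddy yaw',ch)
y=np.array([-np.sin(yw),np.cos(yw),0]);x=np.array([np.cos(yw),np.sin(yw),0])
# from TL: corner is (-?)
o=(TL+TR)/2-x*.095; print('warmer o',o,'dial pred',o-.165*y,'caddy pred',o+.085*y)
E
```

```text
top edge len 0.4342318950079054 [0.68359623 0.28131287 0.035     ] [ 0.60686168 -0.14608524  0.035     ]
green [ 0.55744158 -0.03559179  0.035     ] dial [ 0.52436111 -0.07665998  0.049     ] 0.05273436802149957
handle [0.5867497  0.25763529 0.196     ] [0.53272614 0.064624   0.196     ] 0.20042929752149274 [0.55973792 0.16112964 0.196     ]
ptr [ 0.52563013 -0.07935688  0.079     ] [ 0.54632663 -0.09009167  0.079     ]
yaw -0.17764619462327902 green dir rel 1.0703562341744595 expected 1.1415926535897931 ptr v 3.4424237864211045 3.512771666953527
caddy yaw -0.2729145009945546
warmer o [0.55172403 0.08440158 0.035     ] dial pred [ 0.52256633 -0.07800171  0.035     ] caddy pred [0.56674466 0.16806388 0.035     ]
```

```bash
python3 -m jog '.037 -.0325 0 0 0 0;.037 -.0325 0 0 0 0;.037 -.0325 0 0 0 0;.037 -.0325 0 0 0 0;.037 -.0325 0 0 0 0' .06 50
python3 -m jog '.037 -.0325 0 0 0 0;.037 -.0325 0 0 0 0;.037 -.0325 0 0 0 0;.037 -.0325 0 0 0 0;.037 -.0325 0 0 0 0'
python3 -m jog '.037 -.0325 0 0 0 0;.037 -.0325 0 0 0 0;0 0 0 0 0 .16;0 0 0 0 0 .16;0 0 0 0 0 .16'
python3 -m jog '0 0 0 0 0 .16;0 0 0 0 0 .16;0 0 0 0 0 .1;0 0 0 0 0 0;0 0 0 0 0 0'
python3 - <<'E'
from h import *
im=snap('wrist','w1.png'); s=sense(); Rm=R.from_rotvec(s['ee_rot']).as_matrix(); print(s['t'],s['ee_pos'],Rm.round(3),s['contact_force'])
c=cam('wrist'); print(c); print(proj(c,[[.523,-.077,.079]]))
snap('top','t1.png')
E
```

```text
t: 0.72
ee_pos: [0.3789, -0.3903, 0.231]
ee_rot: [-3.072, -0.657, 0.0]
contact_force: [0.1, -0.9, 0.9]
gripper_width: 0.06
grip_force: 0.0
t: 1.35
ee_pos: [0.4812, -0.1663, 0.2311]
ee_rot: [-3.072, -0.657, 0.0]
contact_force: [0.7, -0.1, -0.7]
gripper_width: 0.06
grip_force: 0.0
t: 1.98
ee_pos: [0.5217, -0.078, 0.231]
ee_rot: [-3.14, 0.099, 0.001]
contact_force: [0.1, 1.1, -0.0]
gripper_width: 0.0601
grip_force: 0.0
t: 2.6
ee_pos: [0.5217, -0.0782, 0.2311]
ee_rot: [3.053, -0.74, -0.0]
contact_force: [0.0, 0.1, 0.4]
gripper_width: 0.0599
grip_force: 0.0
2.65 [ 0.52172362 -0.07823205  0.23120269] [[ 0.889 -0.458 -0.   ]
 [-0.458 -0.889  0.   ]
 [-0.     0.    -1.   ]] [-0.31910641 -0.35782233  0.75525684]
(array([[315.60304769,   0.        , 277.38904596],
       [  0.        , 315.60304769, 211.35376215],
       [  0.        ,   0.        ,   1.        ]]), array([-1.54531485,  2.53479468,  0.36746371]), array([0.16915067, 0.44091433, 0.52163212]))
[[275.42711364 194.57896718]]
```

View pics/w1.png

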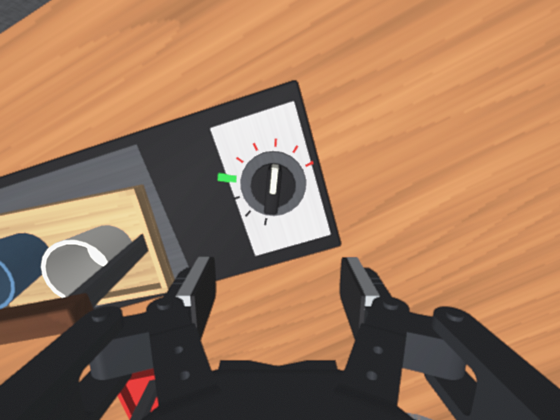

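```bash
python3 - <<'E'
import cv2
a=cv2.imread('pics/w1.png')[130:240,200:345]
cv2.imwrite('pics/crop1.png',cv2.resize(a,None,fx=5,fy=5,interpolation=cv2.INTER_CUBIC))
E
```

```text
(no output)
```

View pics/crop1.png

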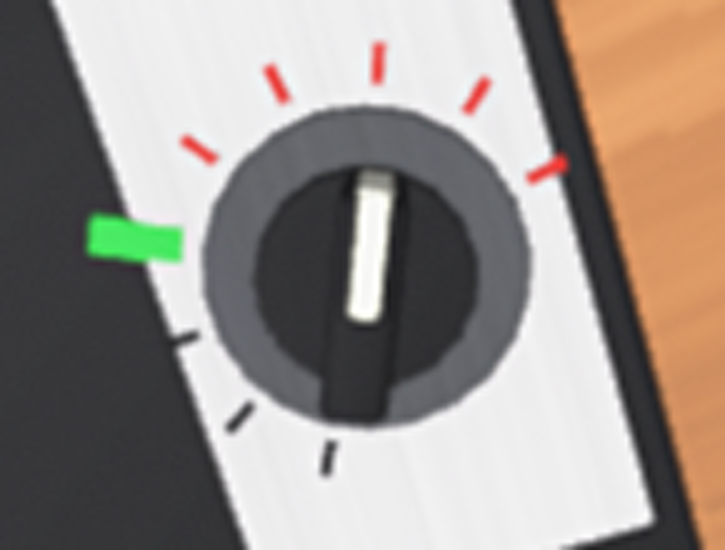

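```bash
python3 - <<'E'
from h import *
c=cam('wrist')
f=lambda x,y,z: ray(c,((x+.5)/5-.5+200,(y+.5)/5-.5+130),z)
p1,p2=f(375,190,.079),f(352,418,.079); m=(p1+p2)/2; print('bar',p1,p2,np.linalg.norm(p1-p2),m)
q1,q2=f(203,267,.049),f(530,267,.049);print('disc diam',np.linalg.norm(q1-q2),f(366,267,.049),f(366,267,.042))
g=f(135,239,.035);print('green',g)
a=lambda v:np.arctan2(v[1],v[0])
d=m;print('ptr ang',a(p1-p2),a(p1-f(363,320,.079)),'green ang',a(g-d),np.linalg.norm((g-d)[:2]))
print('rel',rel([d[0],d[1],.0545]))
for zz in(.045,.049):print(np.linalg.norm(f(366,105,zz)-f(366,430,zz)))
e1,e2=f(52,0,.035),f(655,520,.035)
E
```

```text
bar [ 0.54645828 -0.08827067  0.079     ] [ 0.50883123 -0.06367207  0.079     ] 0.044954260645571786 [ 0.52764475 -0.07597137  0.079     ]
disc diam 0.0685618008851729 [ 0.52903677 -0.07683837  0.049     ] [ 0.52782978 -0.07610432  0.042     ]
green [ 0.55515176 -0.03356928  0.035     ]
ptr ang -0.5790051739541168 -0.5705343465950218 green ang 0.9953228024448826 0.050542782768209824
rel [ 0.00422827 -0.00476357  0.17672413]
0.07015713207078902
0.06930588008825367
```

The wrist crop shows the bar top running from (375,190) at the pointer end to (352,418), and the green mark at (135,239). The bar measures 45 mm (given: 46) and the mark is 50.5 mm from the axis (given: 50), so both agree. Next I'll align with the bar, descend and grip.

```bash
python3 -m jog '.004 -.0045 .03 0 0 0;0 0 .04 0 0 .1;0 0 .04 0 0 0;0 0 .035 0 0 0;0 0 .02 0 0 0'
python3 -m jog '0 0 .0115 0 0 0;0 0 0 0 0 0;0 0 0 0 0 0' 
python3 -m jog '0 0 0 0 0 0;0 0 0 0 0 0;0 0 0 0 0 0;0 0 0 0 0 0;0 0 0 0 0 0' 0 30
```

```text
t: 3.32
ee_pos: [0.5268, -0.076, 0.0646]
ee_rot: [3.011, -0.894, -0.003]
contact_force: [0.6, 0.1, 0.4]
gripper_width: 0.0597
grip_force: 0.0
t: 3.7
ee_pos: [0.528, -0.0762, 0.056]
ee_rot: [-3.011, 0.895, -0.002]
contact_force: [0.0, 0.2, -0.5]
gripper_width: 0.0597
grip_force: 0.0
t: 4.32
ee_pos: [0.5277, -0.0759, 0.0553]
ee_rot: [-3.011, 0.895, -0.001]
contact_force: [0.8, 4.0, 5.5]
gripper_width: 0.0135
grip_force: 32.4
```

```bash
python3 -m jog '0 0 0 0 0 -.15;0 0 0 0 0 -.15;0 0 0 0 0 -.15;0 0 0 0 0 -.15;0 0 0 0 0 -.15'
python3 -m jog '0 0 0 0 0 -.15;0 0 0 0 0 -.15;0 0 0 0 0 -.15;0 0 0 0 0 -.15;0 0 0 0 0 -.15'
python3 -m jog '0 0 0 0 0 -.055;0 0 0 0 0 0;0 0 0 0 0 0'
python3 -m jog '0 0 0 0 0 0;0 0 0 0 0 0;0 0 0 0 0 0;0 0 0 0 0 0' .05
python3 -m jog '0 0 -.03 0 0 0;0 0 -.05 0 0 0;0 0 -.05 0 0 0;0 0 -.05 0 0 0;0 0 0 0 0 0' .085
python3 - <<'E'
from h import *
snap('wrist','w2.png'); c=cam('wrist');s=sense();print(s['ee_pos'],R.from_rotvec(s['ee_rot']).as_matrix().round(3))
P=proj(c,[[.5276,-.076,.079],[.5276,-.076,.035]]);print(P)
a=cv2.imread('pics/w2.png');u,v=P[0].astype(int);u0=u-70;v0=v-55;print(u0,v0)
cv2.imwrite('pics/crop2.png',cv2.resize(a[v0:v0+110,u0:u0+140],None,fx=5,fy=5,interpolation=cv2.INTER_CUBIC))
E
```

```text
t: 4.95
ee_pos: [0.5278, -0.0757, 0.0553]
ee_rot: [-3.129, -0.277, -0.002]
contact_force: [1.7, 6.2, 4.7]
gripper_width: 0.0136
grip_force: 32.4
t: 5.58
ee_pos: [0.5277, -0.0754, 0.0553]
ee_rot: [-2.81, -1.404, -0.002]
contact_force: [-0.2, 8.3, 7.3]
gripper_width: 0.0133
grip_force: 32.5
t: 5.95
ee_pos: [0.5276, -0.0754, 0.0552]
ee_rot: [-2.773, -1.474, -0.002]
contact_force: [0.2, 8.1, 6.9]
gripper_width: 0.0134
grip_force: 32.6
t: 6.45
ee_pos: [0.5273, -0.0762, 0.0547]
ee_rot: [2.774, 1.474, -0.0]
contact_force: [0.2, -0.1, 0.3]
gripper_width: 0.0502
grip_force: 0.0
t: 7.08
ee_pos: [0.5285, -0.0763, 0.2391]
ee_rot: [2.771, 1.472, 0.007]
contact_force: [0.3, -0.2, -0.1]
gripper_width: 0.0852
grip_force: 0.0
[ 0.52788002 -0.07623218  0.23643452] [[ 0.56   0.829  0.003]
 [ 0.829 -0.56  -0.001]
 [ 0.001  0.003 -1.   ]]
[[277.47135712 194.71279851]
 [277.37818648 185.51617008]]
207 139
```

View pics/crop2.png

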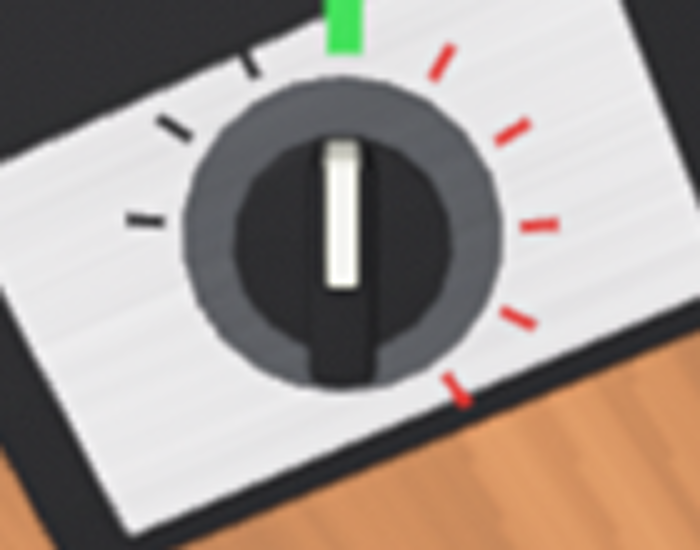

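The crop shows the pointer, (342,150) to (342,285), aimed straight at the green mark at (344,25), and the fingers are clear of the dial. Next is the handle.

```bash
python3 -m jog '0 0 -.05 0 0 0;.043 -.021 -.02 0 0 0;.043 -.021 0 0 0 0;.043 -.021 0 0 0 0;.043 -.021 0 0 0 0'
python3 -m jog '.043 -.021 0 0 0 0;0 0 0 0 0 -.16;0 0 0 0 0 -.16;0 0 0 0 0 0;0 0 0 0 0 0'
python3 - <<'E'
from h import *
snap('wrist','w3.png'); c=cam('wrist');s=sense();print(s['ee_pos'],R.from_rotvec(s['ee_rot']).as_matrix().round(3))
print(proj(c,[[.5867,.2576,.196],[.5327,.0646,.196],[.56,.161,.196]]))
E
```

```text
t: 7.75
ee_pos: [0.5539, 0.1149, 0.3032]
ee_rot: [-2.774, -1.474, 0.003]
contact_force: [0.9, 0.7, -0.3]
gripper_width: 0.085
grip_force: 0.0
t: 8.38
ee_pos: [0.5606, 0.1607, 0.304]
ee_rot: [-2.507, -1.892, 0.001]
contact_force: [-0.2, 0.6, 0.2]
gripper_width: 0.0845
grip_force: 0.0
[0.56065231 0.16066464 0.30428474] [[ 0.274  0.962 -0.001]
 [ 0.962 -0.274 -0.   ]
 [-0.    -0.001 -1.   ]]
[[276.69039738  78.22995086]
 [277.70481762 313.22811495]
 [277.63356348 208.52837365]]
```

View pics/w3.png

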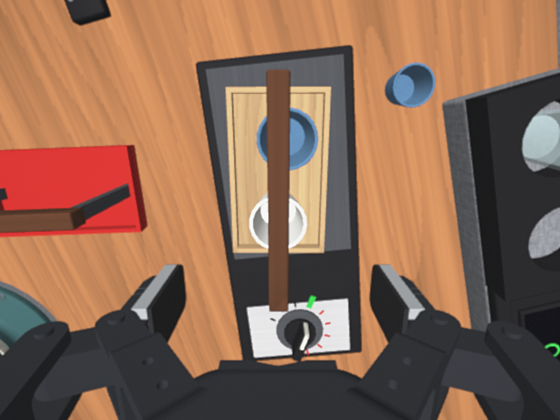

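```bash
python3 - <<'E'
from h import *
c=cam('wrist')
a,b=ray(c,(278,70),.196),ray(c,(278.7,310.5),.196);m=(a+b)/2
print(np.linalg.norm(a-b),m,np.arctan2(*(a-b)[[1,0]]));print('rel',rel([m[0],m[1],.168]))
d=np.array([.5276,-.076,.079]);u=np.array([np.cos(.975),np.sin(.975),0])*.023
print(proj(c,[d,d+u,d+u-[0,0,.03],d-u]))
im=cv2.imread('pics/w3.png');cv2.imwrite('pics/crop3.png',cv2.resize(im[285:370,240:360],None,fx=6,fy=6,interpolation=cv2.INTER_CUBIC))
E
```

```text
0.2031272923453512 [0.56176312 0.16492678 0.196     ] 1.2976642744575244
rel [ 4.44578413e-03 -2.20730935e-05  1.36283398e-01]
[[301.68209601 348.28775385]
 [307.26093926 335.05760866]
 [305.43555026 321.58412665]
 [296.25827559 361.15026467]]
```

View pics/crop3.png

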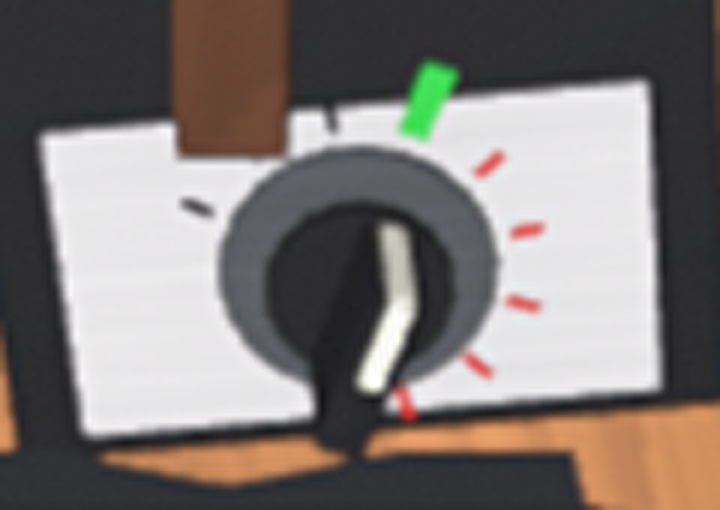

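The crop matches the dial's predicted position: white line top (400,300), foot (395,225). The handle runs from (278,70) to (278.7,310.5), measures 203 mm (given: 205) and lines up with the tool. I'll descend on its middle and grip.

```bash
python3 -m jog '.0045 0 .03 0 0 0;0 0 .04 0 0 0;0 0 .035 0 0 0;0 0 .02 0 0 0;0 0 .013 0 0 0'
python3 -m jog '0 0 0 0 0 0;0 0 0 0 0 0' 
python3 -m jog '0 0 0 0 0 0;0 0 0 0 0 0;0 0 0 0 0 0;0 0 0 0 0 0;0 0 0 0 0 0' 0 55
python3 -m jog '0 0 0 0 0 0;0 0 0 0 0 0'
```

```text
t: 9.05
ee_pos: [0.562, 0.1651, 0.1663]
ee_rot: [-2.505, -1.896, 0.0]
contact_force: [-0.2, 1.1, 0.8]
gripper_width: 0.0852
grip_force: 0.0
t: 9.3
ee_pos: [0.5624, 0.1653, 0.1681]
ee_rot: [2.504, 1.897, 0.002]
contact_force: [-0.4, 0.1, 0.3]
gripper_width: 0.0853
grip_force: 0.0
t: 9.93
ee_pos: [0.5621, 0.1651, 0.167]
ee_rot: [2.504, 1.897, 0.001]
contact_force: [2.4, -0.6, 2.0]
gripper_width: 0.0172
grip_force: 55.5
t: 10.18
ee_pos: [0.5621, 0.1652, 0.167]
ee_rot: [2.504, 1.897, 0.001]
contact_force: [2.9, -0.2, 2.5]
gripper_width: 0.0171
grip_force: 55.6
```

Gripped at 17 mm. I'll lift slowly, straight up.

```bash
python3 -m jog '0 0 -.003 0 0 0;0 0 -.006 0 0 0;0 0 -.009 0 0 0;0 0 -.01 0 0 0;0 0 -.01 0 0 0'
python3 -m jog '0 0 -.01 0 0 0;0 0 -.01 0 0 0;0 0 -.01 0 0 0;0 0 -.01 0 0 0;0 0 -.01 0 0 0'
python3 -m jog '0 0 -.01 0 0 0;0 0 -.01 0 0 0;0 0 -.008 0 0 0;0 0 -.005 0 0 0;0 0 -.002 0 0 0'
python3 -m jog '0 0 0 0 0 0;0 0 0 0 0 0;0 0 0 0 0 0;0 0 0 0 0 0;0 0 0 0 0 0'
python3 -c "
from h import *
snap('side','s4.png')"
```

```text
t: 10.8
ee_pos: [0.562, 0.1652, 0.2057]
ee_rot: [2.504, 1.897, 0.0]
contact_force: [0.3, -0.1, -6.1]
gripper_width: 0.0172
grip_force: 54.4
t: 11.42
ee_pos: [0.5619, 0.1652, 0.2554]
ee_rot: [2.504, 1.897, -0.0]
contact_force: [-0.1, -0.5, -6.2]
gripper_width: 0.0172
grip_force: 54.4
t: 12.05
ee_pos: [0.562, 0.1652, 0.29]
ee_rot: [2.504, 1.897, 0.0]
contact_force: [-0.1, 0.1, -5.9]
gripper_width: 0.0173
grip_force: 54.4
t: 12.68
ee_pos: [0.5619, 0.1652, 0.2898]
ee_rot: [-2.504, -1.897, 0.0]
contact_force: [-0.8, 0.3, -6.3]
gripper_width: 0.017
grip_force: 54.4
```

View pics/s4.png

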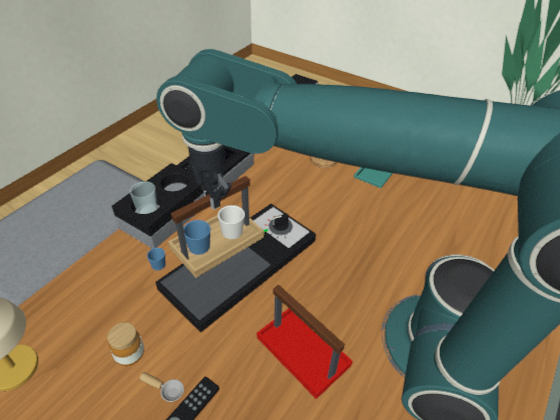

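The side view shows the caddy at (217,235), raised and level, with both cups upright at (197,238) and (232,222). It is 12.3 cm above the plate and steady, and the load is about 6 N, as expected. I'm handing it in.

```bash
python3 -c "
from bench import workorder
print(workorder.close_job())"
```

```text
the job is handed in; nothing more can be done
None
```

The dial is on the green mark and released, and the arm is holding the level caddy, with both cups standing in it, about 12 cm above the warmer; the job is handed in, and no verdict was shown.

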